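# Assemble a nested sample bath and set its clamp screw

## Robot

A 7-joint arm with a two-finger parallel gripper is mounted at the origin on the work surface. World frame = base frame: x ahead of the robot, y to its left, z up, the work surface at z = 0. Lengths are in m, angles in rad, forces in N, time in s.
With the tool pointing down it reaches from about 0.35 to 0.9 m from the base axis. Payload 8.1 kg.
Tool frame: the origin (TCP) lies at the very end of the fingers, on their centre line; the grasp point (between the pads) lies 19 mm behind it; z points along the fingers, y is the line along which they close (so a half turn about z gives the same grasp; the last joint's range is limited). The gripper opens to 92 mm and grips with 3 to 60 N. Pads are 19 mm wide; open, the fingers measure 130 mm over their backs; the gripper's body (75 mm by 190 mm) begins 47 mm behind the grasp point.
Start: joints at [-1.44, 0.434, 0.025, 1.573, -0.012, 1.134, -0.075], TCP at [0.145, 0.608, 0.227] pointing down, gripper open.
Joint ranges: [-2.62, 2.62], [-0.44, 2.09], [-1.27, 1.32], [0.08, 2.57], [-1.32, 4.46], [0.12, 2], [-2.74, 2.74]. Speed limits (rad/s): [2.22, 2.22, 3.01, 3.01, 3.14, 3.14, 3.14].

## Interface

Orientations are given as a rotation vector (axis times angle).
In Python, from cell import arm gives the robot as it stands.
- The arm moves only by the tool drive_tool, never from a script. Its argument "targets" is a list of rows, each a list of 7 numbers: the turn, a rotation vector about the world's x, y, z in units of 5 degrees (1.0 is 5 degrees), then the shift along the world's x, y, z in units of 40 mm (1.0 is 40 mm), then the opening, from 0 (shut) to 1 (fully open). In form: [[wx, wy, wz, dx, dy, dz, fingers], ...]. A call has 1 to 5 rows; each row is the pose to reach, as a shift and turn from the pose commanded when the call began; what a row does not reach only later rows make up. A row lasts 1/10 s, in which the tool goes at most 50 mm and 8.59 degrees, less where a joint would pass 70% of its speed; a pose out of reach is approached as far as the arm can. A call with a gripper value outside its range is refused whole. The fingers move at their own pace and stop on an object; "force" is the grip in N (left out, the last holds). Time passes only in rows, so rows that repeat a pose let the fingers close. It gives the time, the measured TCP pose, the force, the opening and the grip force at its end, in the units of the state.
- arm.observe(): the state, without advancing time (a new reading comes with each control period).
- arm.get_image(name): name is "scene" or "top" or "wrist"; returns a dict with "pixels" (420x560x3 uint8, red, green, blue), "intrinsics" (3x3 intrinsics, pixels), "rvec" (rotation vector, rad) and "tvec" (3), from world to camera coordinates, as OpenCV has them; the wrist camera has in their place "mount" (4x4, takes a point from camera to tool coordinates, whose origin is the TCP and whose axes are the flange's). Camera axes: x right, y down, z forward; pixel columns grow to the right and rows downward; lengths in m; the calibration is good to about 2 mm. A picture is of the moment at which its call begins: read the wrist's pose just before it. There is no depth.
- arm.sign_off(): hands the job in; it is judged then, once.
The state is a dict: "clock": time; "joints": joint angles; "dq": joint speeds; "joint_efforts": joint torques, N m; "position": TCP position; "ee_rot": TCP orientation; "force": force on the tool from outside, world axes, zero at the start; "ft_torque": the same for the moment, N m; "width": opening from 0.0 (shut) to 1.0 (fully open); "gripper_force": force on a finger pad.
Only numpy, scipy, OpenCV 4.12 (cv2) and the standard library are available. Lean on these libraries where they do the work, as an engineer would, in place of code of your own. Each camera call takes 0.05 s, during which the arm holds its last target. There are 200 camera calls.

## Task

Build the nested bath in the vessel clamp: the widest steel pot already stands in it, so stand the middle pot in that one and the narrow tall pot in the middle one, all upright on their floors. Then turn the clamp's thumbscrew clockwise until it seats against its stop, back it off a quarter turn so the bath has room to expand, and finish with the gripper still holding the thumbscrew there. Leave the bottle, the jar and the tube rack where they are.

Things in the scene. Friction and masses are not known exactly. Their poses are not given: they have to be found in the camera images.
- middle_mid (a point): Middle pot: plain stainless steel, round, straight-sided, open on top, 60 mm outside diameter, 75 mm high, wall 3 mm, floor 4 mm, about 180 g. Starts loose and upright on the bench. The point is on its axis, half-way up (37.5 mm above its underside); z is its axis, up.
- narrow_mid (a point): Narrow tall pot: the same plain steel, 40 mm outside diameter, 100 mm high, wall 3 mm, floor 4 mm, about 120 g. Starts loose and upright on the bench. The point is on its axis, half-way up (50 mm above its underside); z is its axis, up.
- wide_mid (a point): Wide low pot: the same plain steel, 84 mm outside diameter (78 mm inside), 50 mm high, floor 4 mm, about 300 g. Starts standing loose in the clamp's seat ring and stays there. The point is on its axis, half-way up (25 mm above its underside). The middle pot standing in it rises 29 mm above its rim; the narrow pot standing in the middle one rises 29 mm above that one's rim.
- seat (a point): Middle of the clamp's round seat, on top of its 12 mm aluminium base plate (125 x 290 mm, fixed to the bench). The seat is bounded by a grey ring 8 mm high with 2 mm of play around the wide pot. Axes: z up; y points from the thumbscrew to the seat, so the thumbscrew's axis is 140 mm from here towards -y. A sliding jaw between the two, up to 45 mm above the bench, moves 2.5 mm towards the pot per radian of screw; a fixed stop 48 mm high is on the other side.
- screw_grip (a point): The plain metal thumbscrew on its grey housing, upright axis: a straight bar 42 mm long, 14 mm thick, 30 mm tall on a turning disc of 44 mm diameter. The point is on the axis, 7 mm below the bar's top and 23 mm above the disc, 79 mm above the bench. Its x axis runs along the bar (pinch it across, along y) and turns with it; z is up. The fixed round housing under the disc is 68 mm in diameter, its top 48 mm above the bench.
- screw (a joint): Turning angle of the thumbscrew in rad: grows as it is turned clockwise seen from above. 0 is fully open, 4.0 is seated (hard stop); it starts between 1.3 and 2.9. A quarter turn back from the stop is 2.43. It turns with a light friction of 0.08 N m and stays where it is left.
- clamp: The fixed vessel clamp itself; origin under the plate, on the bench, midway between the seat and the thumbscrew (70 mm to each); axes as for seat.
- wide: The wide pot; origin at the middle of its underside.
- middle: The middle pot; origin at the middle of its underside.
- narrow: The narrow pot; origin at the middle of its underside.
- reagent: Bystander: amber bottle, 62 mm diameter, 140 mm high; origin at the middle of its underside. Leave alone.
- jar: Bystander: white jar, 60 mm diameter, 70 mm high; origin at the middle of its underside. Leave alone.
- tube_rack: Bystander: white rack of capped test tubes, 60 x 200 mm, 99 mm high; origin at the middle of its underside, y along its length. Leave alone.
Things that resemble listed ones, but are neither listed nor needed, are in the scene too. Leave any brown or turquoise look-alike of the middle alone.

How it is judged:
By the outcome, as a careful person would: the job done as asked, in the order asked, and still so for the second after the job is handed in, while the arm keeps its last pose, push and grip.
It also fails if it takes over 67 s, if anything falls off the work surface, if the arm or the gripper's body presses on something with over 40 N, if the wrist force passes 120 N, or if a joint passes its speed limit or range.

## Working session

There is one attempt and no reset: what is moved stays moved. The work goes in short steps, Python scripts to look and compute and a tool call to move; the robot and the scene stay as the last step left them, time stands still between calls to the robot, and variables do not carry over. Pictures are saved under pics/ and viewed, at most 10 in all, crops included, and the job is handed in when it is done.

Besides the shell and the picture viewer there is one more tool, called after "Emit:" as name([rows], argument=value, ...), one row to a line, values as JSON. drive_tool: Moves the arm, as the interface text tells. Its arguments: {"type":"object","properties":{"targets":{"type":"array"},"force":{"type":"number"}},"required":["targets"]}

```bash
mkdir -p pics; ls; cat > h.py <<'E'
import numpy as np, cv2
from cell import arm
R=lambda v: cv2.Rodrigues(np.array(v,float))[0]
def shot(n,f=None):
    s=arm.observe(); d=arm.get_image(n)
    if f: cv2.imwrite('pics/'+f,d['pixels'][:,:,::-1])
    K=np.array(d['intrinsics'])
    if n=='wrist':
        T=np.eye(4);T[:3,:3]=R(s['ee_rot']);T[:3,3]=s['position']
        C=T@np.array(d['mount'])
    else:
        A=np.eye(4);A[:3,:3]=R(d['rvec']);A[:3,3]=np.ravel(d['tvec']);C=np.linalg.inv(A)
    return d['pixels'],K,C
def ray(K,C,u,v,z):
    r=C[:3,:3]@np.linalg.inv(K)@[u,v,1]; o=C[:3,3]
    return o+r*(z-o[2])/r[2]
def proj(K,C,p):
    q=np.linalg.inv(C)@[*p,1]; q=K@q[:3]; return q[:2]/q[2]
E
python3 - <<'E'
from h import *
import pickle
a=shot('top','top1.png');b=shot('scene','scene1.png')
pickle.dump((a,b),open('v.pkl','wb'))
print(arm.observe()); print(a[2],b[2])
im=np.hstack([a[0],b[0]])
E
```

```text
pics
{'clock': 0.1, 'joints': array([-1.43961012,  0.43515453,  0.02499202,  1.5739833 , -0.01161862,
        1.13400146, -0.07509289]), 'dq': array([-0.00114431, -0.00174571,  0.00019096, -0.00396796,  0.00161828,
       -0.00100572,  0.00026142]), 'joint_efforts': array([ 2.68611424e-03, -6.69125962e+01,  9.87491682e-01, -3.15144432e+01,
       -6.05906546e-02,  3.74944217e-02,  6.58674003e-05]), 'position': array([0.14474028, 0.60754848, 0.22603172]), 'ee_rot': array([-3.66524644e-01, -3.12009242e+00,  2.20003733e-03]), 'force': array([ 0.51798259, -0.43352498, -0.39707722]), 'ft_torque': array([ 0.04881898,  0.00818973, -0.01497701]), 'gripper_force': 0.0, 'width': 0.9968273568984133}
[[-0.02065125 -0.99425912  0.1049873   0.42157448]
 [-0.99964671  0.01877673 -0.01881199  0.05042497]
 [ 0.01673268 -0.1053387  -0.99429562  1.45899042]
 [ 0.          0.          0.          1.        ]] [[ 0.39760943  0.68362454 -0.61201653  1.16602095]
 [ 0.91744057 -0.30672517  0.25342153 -0.19800945]
 [-0.0144757  -0.66225158 -0.74914171  0.82449111]
 [ 0.          0.          0.          1.        ]]
```

View pics/top1.png

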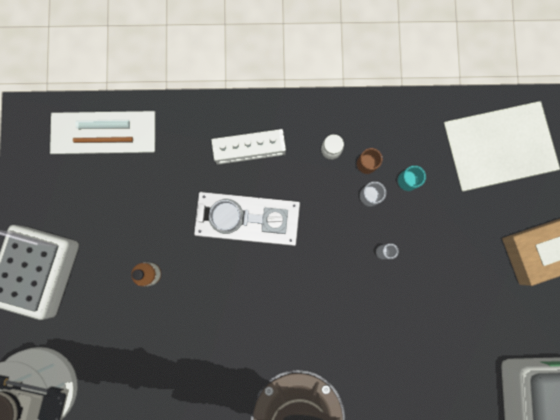

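View pics/scene1.png

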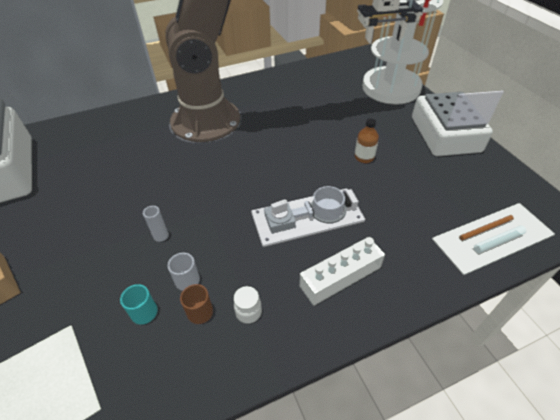

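The top view shows the seat with the wide pot near (226,216), the screw near (275,219), the middle pot near (373,194) and the narrow pot near (387,251). The scene view agrees. Next I'll measure the rims in an enlarged crop.

```bash
python3 - <<'E'
from h import *
import pickle
a,b=pickle.load(open('v.pkl','rb'))
im=a[0][120:280,190:430]
cv2.imwrite('pics/c1.png',cv2.resize(im,None,fx=3.3,fy=3.3,interpolation=cv2.INTER_CUBIC)[:,:,::-1])
for n,u,v,z in [('mid',373,194,.075),('nar',387,251,.1),('wide',226,216,.062),('screw',275,219,.086)]:
    print(n,ray(a[1],a[2],u,v,z))
g=cv2.cvtColor(a[0],cv2.COLOR_RGB2GRAY)
m=(g>200).astype(np.uint8); m[:170]=0;m[260:]=0;m[:,:180]=0;m[:,320:]=0
p=np.argwhere(m)[:,::-1].astype(np.float32); r=cv2.minAreaRect(p); bx=cv2.boxPoints(r)
print(r,[ray(a[1],a[2],*q,.012)[:2].round(4) for q in bx])
E
```

```text
mid [ 0.61256067 -0.22028711  0.075     ]
nar [ 0.4542511  -0.24702457  0.1       ]
wide [0.56051204 0.18669647 0.062     ]
screw [0.54740843 0.05156486 0.086     ]
((246.68316650390625, 218.16831970214844), (100.89677429199219, 42.786598205566406), 5.710593223571777) [array([0.5145, 0.2819]), array([0.6366, 0.2695]), array([ 0.6022, -0.0183]), array([ 0.4802, -0.0033])]
```

View pics/c1.png

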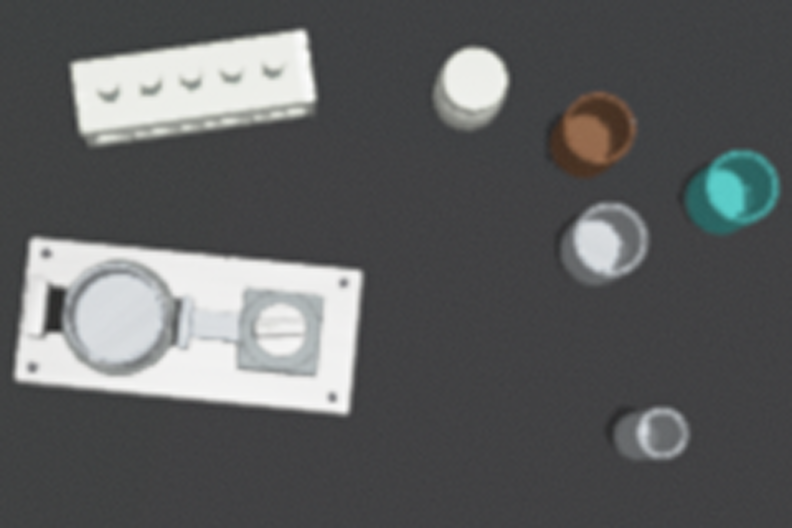

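The crop shows the middle pot's rim near (609,240), the narrow pot's near (663,433), the wide pot's near (118,316), and the screw bar near (280,329), running roughly left to right, along world y. I'll move over the middle pot now.

Emit:
drive_tool([
  [0, 0, 0, 2.9, -5.17, 0.1, 1],
  [0, 0, 0, 2.9, -5.17, 0.1, 1],
  [0, 0, 0, 2.9, -5.17, 0.1, 1],
  [0, 0, 0, 2.9, -5.17, 0.1, 1],
  [0, 0, 0, 2.9, -5.17, 0.1, 1],
])

```text
clock: 0.6
position: [0.2621, 0.3979, 0.2305]
ee_rot: [0.37, 3.12, -0.002]
force: [-0.2, -0.1, 0.3]
width: 0.999
gripper_force: 0.0
```

Emit:
drive_tool([
  [0, 0, 0, 2.9, -5.17, 0.1, 1],
  [0, 0, 0, 2.9, -5.17, 0.1, 1],
  [0, 0, 0, 2.9, -5.17, 0.1, 1],
  [0, 0, 0, 2.9, -5.17, 0.1, 1],
  [0, 0, 0, 2.9, -5.17, 0.1, 1],
])

```text
clock: 1.1
position: [0.3777, 0.1913, 0.2348]
ee_rot: [0.37, 3.12, -0.0]
force: [0.7, -0.1, -0.1]
width: 1.0
gripper_force: 0.0
```

Emit:
drive_tool([
  [0, 0, 0, 2.9, -5.17, 0.1, 1],
  [0, 0, 0, 2.9, -5.17, 0.1, 1],
  [0, 0, 0, 2.9, -5.17, 0.1, 1],
  [0, 0, 0, 2.9, -5.17, 0.1, 1],
  [0, 0, 0, 2.9, -5.17, 0.1, 1],
])

```text
clock: 1.6
position: [0.4936, -0.0156, 0.2388]
ee_rot: [0.37, 3.119, -0.001]
force: [1.5, 0.6, -0.0]
width: 0.996
gripper_force: 0.0
```

Emit:
drive_tool([
  [0, 0, 0, 2.9, -5.17, 0.1, 1],
  [0, 0, 0, 2.9, -5.17, 0.1, 1],
  [0, 0, 0, 2.9, -5.17, 0.1, 1],
  [0, 0, 0, 2.9, -5.17, 0.1, 1],
  [0, 0, 0, 2.9, -5.17, 0.1, 1],
])

```text
clock: 2.1
position: [0.6094, -0.2224, 0.2422]
ee_rot: [-0.369, -3.119, 0.001]
force: [-0.5, 0.8, -0.1]
width: 1.001
gripper_force: 0.0
```

```bash
python3 - <<'E'
from h import *
import pickle
w=shot('wrist','w1.png'); pickle.dump(w,open('w1.pkl','wb'))
s=arm.observe(); print(s['position'],s['joints'].round(2))
print(w[2].round(3), proj(w[1],w[2],[.6126,-.2203,.075]))
E
```

```text
[ 0.61025384 -0.22791788  0.24214165] [-0.07  0.5   0.54  1.51 -0.26  1.2   1.84]
[[ 0.233  0.931  0.282  0.534]
 [ 0.972 -0.223 -0.068 -0.205]
 [-0.001  0.29  -0.957  0.4  ]
 [ 0.     0.     0.     1.   ]] [283.08800186 193.26299335]
```

View pics/w1.png

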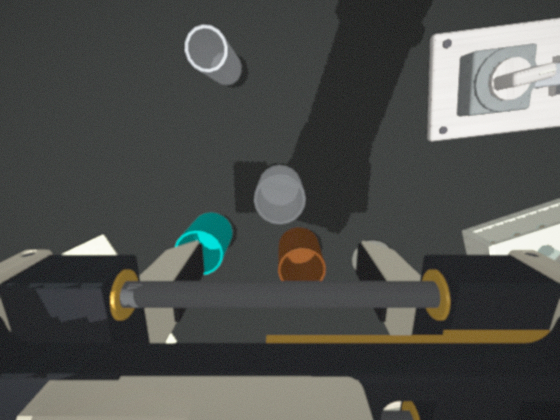

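The wrist view shows the middle pot's rim centred at about (279.5,199), the narrow pot's at (207,48), and the thumbscrew bar running from (497,84) to (553,67). I'll cast rays through these.

```bash
python3 - <<'E'
from h import *
import pickle
w=pickle.load(open('w1.pkl','rb'))
print(proj(w[1],w[2],arm.observe()['position']))
for n,u,v,z in [('mid',279.5,199,.075),('nar',207,48.5,.1),('bar1',497,84,.086),('bar2',553,67,.086)]:
    print(n,ray(w[1],w[2],u,v,z).round(4))
g=cv2.cvtColor(w[0],cv2.COLOR_RGB2GRAY)
print(g[199,240:320]); print(g[160:235,280])
E
```

```text
[272.85413297 258.9846204 ]
mid [ 0.6183 -0.2259  0.075 ]
nar [ 0.4559 -0.256   0.1   ]
bar1 [0.5503 0.0143 0.086 ]
bar2 [0.5473 0.0683 0.086 ]
[ 48  44  46  45  47  42  39  46  47  43  43  41  47  73 115 131 127 120
 120 120 120 122 119 121 126 126 134 137 139 139 138 142 143 139 140 142
 140 142 141 140 138 140 134 142 140 136 138 139 141 136 140 141 135 134
 127 122 119 121 118 117 117 120 123 136 128  98  59  45  48  44  45  41
  44  44  40  44  43  35  41  40]
[ 70  68  70  58  68  96 115 123 121 123 124 123 123 127 133 137 140 137
 139 141 143 138 139 139 137 137 135 137 138 135 137 137 140 138 141 139
 140 141 139 138 138 139 140 139 140 130 126 124 123 124 125 120 124 122
 119 121 123 119 122 121 121 122 130 121  96  74  68  67  70  68  66  69
  71  66  68]
```

Emit:
drive_tool([
  [0, 0, 0, 0.18, 0.07, -1, 1],
  [0, 0, 0, 0.18, 0.07, -2.1, 1],
  [0, 0, 0, 0.18, 0.07, -3.2, 1],
  [0, 0, 0, 0.18, 0.07, -4.2, 1],
  [0, 0, 0, 0.18, 0.07, -4.8, 1],
], force=25)

```text
clock: 2.65
position: [0.614, -0.2153, 0.047]
ee_rot: [-0.366, -3.116, -0.001]
force: [0.1, -1.3, 0.5]
width: 1.002
gripper_force: 0.0
```

Emit:
drive_tool([
  [0, 0, 0, 0, 0, 0, 0.5],
  [0, 0, 0, 0, 0, 0, 0.5],
  [0, 0, 0, 0, 0, 0, 0.5],
  [0, 0, 0, 0, 0, 0, 0.5],
  [0, 0, 0, 0, 0, 0, 0.5],
])

```text
clock: 3.15
position: [0.617, -0.2173, 0.0525]
ee_rot: [0.367, 3.117, -0.001]
force: [0.1, -2.3, 5.5]
width: 0.652
gripper_force: 25.0
```

Emit:
drive_tool([
  [0, 0, 0, 0, 0, 1, 0.5],
  [0, 0, 0, 0, 0, 2, 0.5],
  [0, 0, 0, 0, 0.3, 3, 0.5],
  [0, 0, 0, -0.2, 1.3, 3.2, 0.5],
  [0, 0, 0, -0.4, 2.5, 3.2, 0.5],
])

```text
clock: 3.65
position: [0.6009, -0.1176, 0.1816]
ee_rot: [0.372, 3.114, -0.001]
force: [1.1, 1.1, -2.0]
width: 0.659
gripper_force: 25.0
```

Emit:
drive_tool([
  [0, 0, 0, -0.2, 1.2, 0, 0.5],
  [0, 0, 0, -0.4, 2.4, 0, 0.5],
  [0, 0, 0, -0.6, 3.6, 0, 0.5],
  [0, 0, 0, -0.7, 4.8, 0, 0.5],
  [0, 0, 0, -0.8, 6, 0, 0.5],
])

```text
clock: 4.15
position: [0.5672, 0.1259, 0.1794]
ee_rot: [0.366, 3.12, 0.002]
force: [1.4, -0.8, -1.4]
width: 0.653
gripper_force: 25.0
```

Emit:
drive_tool([
  [0, 0, 0, -0.1, 1, 0, 0.5],
  [0, 0, 0, -0.2, 1.6, 0, 0.5],
  [0, 0, 0, -0.2, 1.6, 0, 0.5],
  [0, 0, 0, -0.2, 1.6, 0, 0.5],
])

```text
clock: 4.55
position: [0.5596, 0.1882, 0.1789]
ee_rot: [-0.364, -3.12, -0.0]
force: [-0.3, -0.4, -1.5]
width: 0.657
gripper_force: 25.0
```

```bash
python3 - <<'E'
from h import *
import pickle
w=shot('wrist','w2.png'); pickle.dump(w,open('w2.pkl','wb'))
s=arm.observe(); print(s['position'],s['joints'].round(2))
print(proj(w[1],w[2],[.561,.187,.062]))
E
```

```text
[0.55999102 0.18689377 0.1789905 ] [-0.75  0.44  0.48  1.75 -0.24  1.    1.16]
[279.87671806 204.43477392]
```

View pics/w2.png

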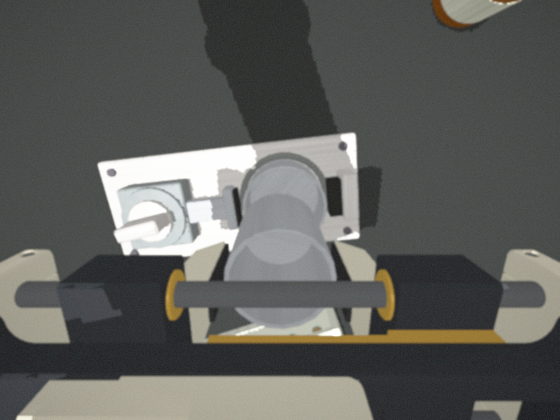

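The wrist view shows the held middle pot over the wide pot. The wide pot's rim spans columns 241 to 328 with its top edge near row 156, so its centre is about (284.5,197.5). The bar runs from (118,237) to (172,215).

```bash
python3 - <<'E'
from h import *
import pickle
w=pickle.load(open('w2.pkl','rb'))
g=cv2.cvtColor(w[0],cv2.COLOR_RGB2GRAY)
print(g[185,225:345]);print(g[135:170,284])
c=np.array([.562,.19]);t=np.linspace(0,2*np.pi,400)
P=np.array([proj(w[1],w[2],[c[0]+.042*np.cos(a),c[1]+.042*np.sin(a),.062]) for a in t])
print(P.min(0),P.max(0), P[np.abs(P[:,1]-185).argsort()[:4]])
for q in [(284.5,197.5)]: print(ray(w[1],w[2],*q,.062))
for q in [(118,237),(172,215),(145,226)]: print(ray(w[1],w[2],*q,.086))
E
```

```text
[185 180 171 169 171 166 161 165 173 183 190 192 193 190 192 181 152 116
 111 111 111 109 123 145 156 154 157 159 157 159 157 158 158 157 161 160
 160 163 163 162 163 164 160 163 161 162 162 162 162 160 160 160 158 160
 159 161 160 161 161 160 158 162 164 163 165 165 163 163 163 159 161 163
 162 162 161 163 164 164 162 165 165 162 161 163 163 164 164 164 161 157
 157 150 151 158 163 154 128 115 105 104  91  63  41  40  46  36  35  43
  40  32  39  41  40  45  39  65 112 152 176 183]
[ 51  47  52  52  76 121 161 181 187 191 192 192 194 187 183 185 171 144
 119 119 116 111 111 119 139 146 145 141 146 143 148 157 164 164 163]
[240.44915244 161.9678385 ] [325.69752951 243.95761519] [[321.52017445 185.13121524]
 [244.91480303 184.82646727]
 [244.61479248 185.41905131]
 [321.21972341 184.54078554]]
[0.55516772 0.19302688 0.062     ]
[0.55029788 0.03461989 0.086     ]
[0.54142906 0.0907585  0.086     ]
[0.54581174 0.06301669 0.086     ]
```

Emit:
drive_tool([
  [0, 0, 0, 0, 0.04, -0.8, 0.5],
  [0, 0, 0, 0, 0.04, -1.4, 0.5],
  [0, 0, 0, 0, 0.04, -1.8, 0.5],
  [0, 0, 0, 0, 0.04, -2.2, 0.5],
  [0, 0, 0, 0, 0.04, -2.4, 0.5],
])

```text
clock: 5.1
position: [0.5597, 0.1872, 0.0817]
ee_rot: [-0.37, -3.119, 0.002]
force: [-0.6, 0.2, -1.6]
width: 0.655
gripper_force: 25.0
```

Emit:
drive_tool([
  [0, 0, 0, 0, 0, -0.1, 0.5],
  [0, 0, 0, 0, 0, -0.2, 0.5],
  [0, 0, 0, 0, 0, -0.28, 0.5],
  [0, 0, 0, 0, 0, -0.32, 0.5],
  [0, 0, 0, 0, 0, -0.32, 0.5],
])

```text
clock: 5.6
position: [0.5601, 0.1893, 0.0701]
ee_rot: [0.367, 3.12, 0.0]
force: [-0.6, 0.3, -1.1]
width: 0.655
gripper_force: 25.0
```

Emit:
drive_tool([
  [0, 0, 0, 0, 0, -0.04, 0.5],
  [0, 0, 0, 0, 0, -0.06, 0.5],
  [0, 0, 0, 0, 0, -0.06, 0.5],
])

```text
clock: 5.9
position: [0.5605, 0.1893, 0.0685]
ee_rot: [0.367, 3.119, 0.001]
force: [-1.4, -1.6, 7.5]
width: 0.658
gripper_force: 25.0
```

Emit:
drive_tool([
  [0, 0, 0, 0, 0, 0, 0.85],
  [0, 0, 0, 0, 0, 0, 0.85],
  [0, 0, 0, 0, 0, 0, 0.85],
  [0, 0, 0, 0, 0, 0.8, 0.85],
  [0, 0, 0, 0, 0, 1.8, 0.85],
])

```text
clock: 6.4
position: [0.5586, 0.1888, 0.1387]
ee_rot: [-0.366, -3.117, 0.004]
force: [1.0, 0.6, 0.7]
width: 0.851
gripper_force: 0.0
```

Emit:
drive_tool([
  [0, 0, 0, -0.2, -1, 0.5, 0.85],
  [0, 0, 0, -0.5, -2.2, 0.5, 0.85],
  [0, 0, 0, -0.8, -3.4, 0.5, 0.85],
  [0, 0, 0, -1.1, -4.6, 0.5, 0.85],
  [0, 0, 0, -1.3, -5.7, 0.5, 0.85],
])

```text
clock: 6.9
position: [0.5069, -0.0409, 0.1597]
ee_rot: [0.367, 3.12, 0.0]
force: [1.7, -0.9, -0.2]
width: 0.848
gripper_force: 0.0
```

Emit:
drive_tool([
  [0, 0, 0, -0.3, -1.2, 0, 0.85],
  [0, 0, 0, -0.6, -2.4, 0, 0.85],
  [0, 0, 0, -0.9, -3.6, 0, 0.85],
  [0, 0, 0, -1.1, -4.8, 0, 0.85],
  [0, 0, 0, -1.33, -5.45, 0, 0.85],
])

```text
clock: 7.4
position: [0.4538, -0.2611, 0.16]
ee_rot: [0.372, 3.118, -0.003]
force: [0.4, 0.1, 0.4]
width: 0.848
gripper_force: 0.0
```

Emit:
drive_tool([
  [0, 0, 0, 0, 0, -0.3, 0.85],
  [0, 0, 0, 0, 0, -0.3, 0.85],
])

```text
clock: 7.6
position: [0.4539, -0.2566, 0.1463]
ee_rot: [-0.369, -3.118, -0.001]
force: [0.1, 1.6, 0.2]
width: 0.853
gripper_force: 0.0
```

```bash
python3 - <<'E'
from h import *
import pickle
w=shot('wrist','w3.png'); pickle.dump(w,open('w3.pkl','wb'))
a=shot('scene');cv2.imwrite('pics/s3.png',np.vstack([w[0],cv2.resize(a[0][150:260,230:390],None,fx=1.6,fy=1.6,interpolation=2).__class__((0,560,3),dtype=np.uint8) if 0 else cv2.resize(a[0][170:250,240:380],(315,180),interpolation=2)[:, :].repeat(1,0) if 0 else np.pad(cv2.resize(a[0][170:250,240:380],(315,180),interpolation=2),((0,0),(0,245),(0,0)))])[:,:,::-1])
s=arm.observe(); print(s['position'],s['joints'].round(2))
print(proj(w[1],w[2],[.455,-.257,.1]))
E
```

```text
[ 0.45499468 -0.25544531  0.14716191] [-0.02  0.39  0.57  1.96 -0.27  0.88  2.03]
[280.94086882 229.87188573]
```

View pics/s3.png

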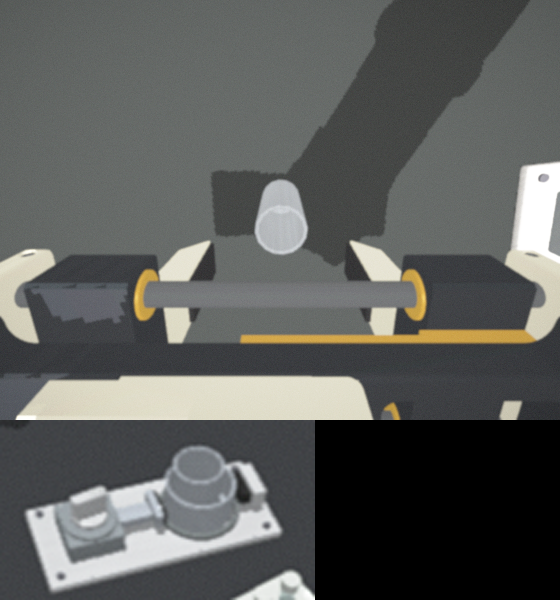

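The middle pot is nested upright. The narrow pot's rim sits at (281,229), within a pixel of the prediction, so I'll descend and grip it.

Emit:
drive_tool([
  [0, 0, 0, 0, 0, -0.7, 0.85],
  [0, 0, 0, 0, 0, -1.3, 0.85],
  [0, 0, 0, 0, 0, -1.75, 0.85],
  [0, 0, 0, 0, 0, -1.75, 0.3],
  [0, 0, 0, 0, 0, -1.75, 0.3],
])

```text
clock: 8.2
position: [0.4554, -0.256, 0.078]
ee_rot: [-0.364, -3.12, -0.0]
force: [-0.1, -0.2, 0.2]
width: 0.725
gripper_force: 0.0
```

Emit:
drive_tool([
  [0, 0, 0, 0, 0, 0, 0.3],
  [0, 0, 0, 0, 0, 0, 0.3],
  [0, 0, 0, 0, 0, 0, 0.3],
  [0, 0, 0, 0, 0, 0, 0.3],
  [0, 0, 0, 0, 0, 0, 0.3],
])

```text
clock: 8.7
position: [0.4554, -0.2568, 0.0781]
ee_rot: [0.366, 3.119, 0.0]
force: [0.2, 1.5, 7.0]
width: 0.431
gripper_force: 25.0
```

```bash
python3 - <<'E'
from h import *
s=arm.observe(); print(s['position'],s['width'],s['gripper_force'])
a=shot('top','t4.png')
g=cv2.cvtColor(a[0],cv2.COLOR_RGB2GRAY)
c=cv2.resize(a[0][190:245,195:300],None,fx=7,fy=7,interpolation=2); cv2.imwrite('pics/t4c.png',c[:,:,::-1])
print(proj(a[1],a[2],[.560,.189,.091]))
E
```

```text
[ 0.45542353 -0.25677795  0.07811346] 0.4308121546198803 25.008280081674457
[224.09139694 215.16309688]
```

View pics/t4c.png

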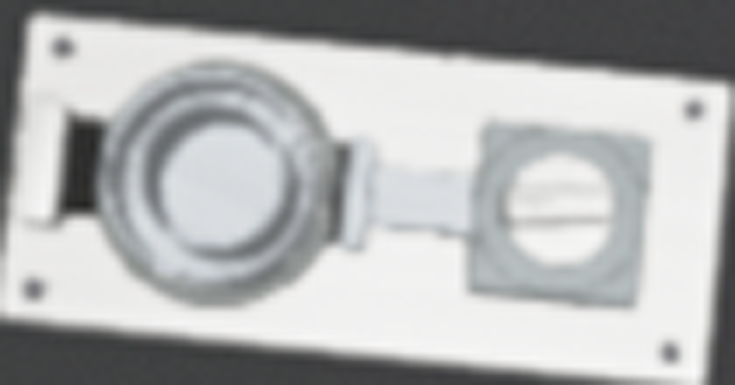

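The middle pot's rim is near crop (217,183), and the bar's edge runs along crop row 218, parallel to the image x axis. I'll carry the narrow pot over to it.

Emit:
drive_tool([
  [0, 0, 0, 0, 0, 1, 0.3],
  [0, 0, 0, 0, 0, 2, 0.3],
  [0, 0, 0, 0.2, 0.6, 2.9, 0.3],
  [0, 0, 0, 0.5, 1.7, 3, 0.3],
  [0, 0, 0, 0.7, 2.9, 3, 0.3],
])

```text
clock: 9.25
position: [0.4841, -0.1408, 0.1992]
ee_rot: [0.37, 3.116, -0.0]
force: [1.5, 0.2, -0.8]
width: 0.432
gripper_force: 25.0
```

Emit:
drive_tool([
  [0, 0, 0, 0.3, 1.2, 0, 0.3],
  [0, 0, 0, 0.5, 2.4, 0, 0.3],
  [0, 0, 0, 0.8, 3.6, 0, 0.3],
  [0, 0, 0, 1.1, 4.7, 0, 0.3],
  [0, 0, 0, 1.4, 5.8, 0, 0.3],
])

```text
clock: 9.75
position: [0.5387, 0.0931, 0.1975]
ee_rot: [-0.366, -3.12, -0.0]
force: [0.1, -1.0, -1.8]
width: 0.431
gripper_force: 25.0
```

Emit:
drive_tool([
  [0, 0, 0, 0.3, 1.2, 0, 0.3],
  [0, 0, 0, 0.5, 2.2, 0, 0.3],
  [0, 0, 0, 0.5, 2.4, 0, 0.3],
  [0, 0, 0, 0.5, 2.4, 0, 0.3],
  [0, 0, 0, 0.5, 2.4, 0, 0.3],
])

```text
clock: 10.25
position: [0.5586, 0.1854, 0.1974]
ee_rot: [-0.369, -3.12, 0.002]
force: [0.7, -0.6, -1.3]
width: 0.43
gripper_force: 25.0
```

```bash
python3 - <<'E'
from h import *
import pickle
w=shot('wrist','w5.png'); pickle.dump(w,open('w5.pkl','wb'))
s=arm.observe(); print(s['position'],s['joints'].round(2))
c=np.array([.56,.189]);t=np.linspace(0,2*np.pi,400)
P=np.array([proj(w[1],w[2],[c[0]+.030*np.cos(a),c[1]+.030*np.sin(a),.091]) for a in t])
print(P.min(0),P.max(0),P.mean(0))
cv2.imwrite('pics/w5c.png',cv2.resize(w[0][120:330,140:420],None,fx=2.8,fy=2.8,interpolation=2)[:,:,::-1])
E
```

```text
[0.55874343 0.18488715 0.19754106] [-0.74  0.42  0.47  1.73 -0.21  1.04  1.13]
[253.37662833 175.0757931 ] [316.56950519 235.72307401] [284.98620329 205.9511482 ]
```

View pics/w5c.png

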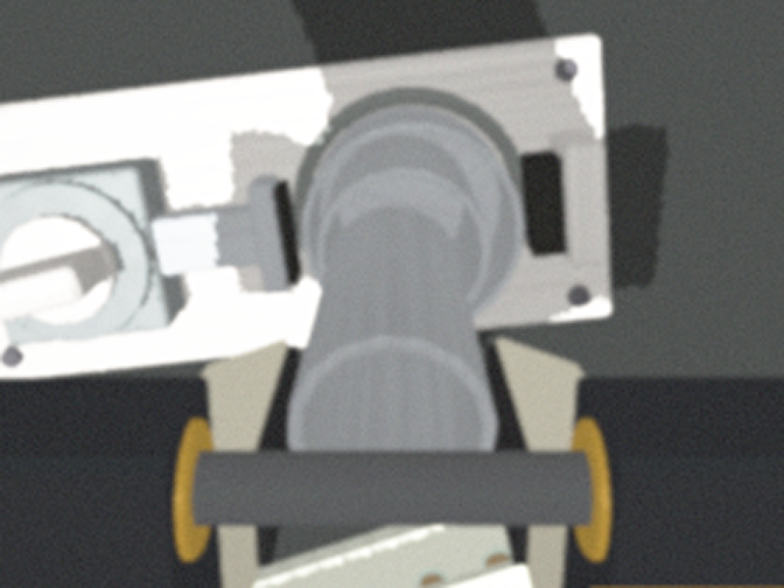

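The middle pot's rim spans crop columns 318 to 493, centred at about row 240. That matches the prediction within 2 mm, so I'll lower the narrow pot.

Emit:
drive_tool([
  [0, 0, 0, 0.03, 0.1, -0.4, 0.3],
  [0, 0, 0, 0.03, 0.1, -0.8, 0.3],
  [0, 0, 0, 0.03, 0.1, -1.3, 0.3],
  [0, 0, 0, 0.03, 0.1, -1.8, 0.3],
  [0, 0, 0, 0.03, 0.1, -2.2, 0.3],
])

```text
clock: 10.8
position: [0.5599, 0.1888, 0.1089]
ee_rot: [-0.371, -3.119, 0.001]
force: [-0.1, -0.4, -1.3]
width: 0.429
gripper_force: 25.0
```

Emit:
drive_tool([
  [0, 0, 0, 0, 0, -0.1, 0.3],
  [0, 0, 0, 0, 0, -0.18, 0.3],
  [0, 0, 0, 0, 0, -0.25, 0.3],
  [0, 0, 0, 0, 0, -0.25, 0.3],
])

```text
clock: 11.2
position: [0.5603, 0.191, 0.1]
ee_rot: [0.367, 3.119, 0.001]
force: [-0.4, -0.2, -1.1]
width: 0.43
gripper_force: 25.0
```

Emit:
drive_tool([
  [0, 0, 0, 0, 0, -0.04, 0.3],
  [0, 0, 0, 0, 0, -0.07, 0.3],
  [0, 0, 0, 0, 0, -0.07, 0.3],
])

```text
clock: 11.5
position: [0.5609, 0.1914, 0.0981]
ee_rot: [0.366, 3.118, 0.002]
force: [-1.9, -0.9, 9.2]
width: 0.431
gripper_force: 25.0
```

Emit:
drive_tool([
  [0, 0, 0, 0, 0, 0, 0.75],
  [0, 0, 0, 0, 0, 0, 0.75],
  [0, 0, 0, 0, 0, 0, 0.75],
  [0, 0, 0, 0, 0, 0.8, 0.75],
  [0, 0, 0, 0, 0, 1.8, 0.75],
])

```text
clock: 12.0
position: [0.5586, 0.1907, 0.1678]
ee_rot: [-0.366, -3.117, 0.004]
force: [0.3, -0.6, 0.5]
width: 0.745
gripper_force: 0.0
```

Emit:
drive_tool([
  [0, 0, 1.5, -0.1, -0.5, 0.5, 0.75],
  [0, 0, 3, -0.2, -1.3, 0.7, 0.75],
  [0, 0, 4.5, -0.3, -2.2, 0.7, 0.75],
  [0, 0, 6, -0.35, -3.0, 0.7, 0.75],
  [0, 0, 7.5, -0.4, -3.5, 0.7, 0.75],
])

```text
clock: 12.5
position: [0.5437, 0.0482, 0.197]
ee_rot: [-0.66, 3.071, -0.001]
force: [-0.3, -0.3, 0.5]
width: 0.751
gripper_force: 0.0
```

Emit:
drive_tool([
  [0, 0, 1.5, 0, 0, 0, 0.75],
  [0, 0, 2.5, 0, 0, 0, 0.75],
  [0, 0, 2.5, 0, 0, 0, 0.75],
])

```text
clock: 12.8
position: [0.544, 0.0509, 0.1967]
ee_rot: [0.988, -2.982, -0.0]
force: [-1.0, -0.2, -0.2]
width: 0.755
gripper_force: 0.0
```

```bash
python3 - <<'E'
from h import *
import pickle
w=shot('wrist','w6.png'); pickle.dump(w,open('w6.pkl','wb'))
s=arm.observe(); print(s['position'],s['joints'].round(2),R(s['ee_rot'])[:,1].round(3))
a=shot('scene')
z=np.pad(cv2.resize(a[0][160:250,240:380],(280,180),interpolation=2),((0,0),(0,280),(0,0)))
cv2.imwrite('pics/w6c.png',np.vstack([w[0],z])[:,:,::-1])
E
```

```text
[0.54395219 0.05107082 0.19668269] [-0.42  0.34  0.3   1.82 -0.12  1.    2.13] [-0.594  0.804  0.   ]
```

View pics/w6c.png

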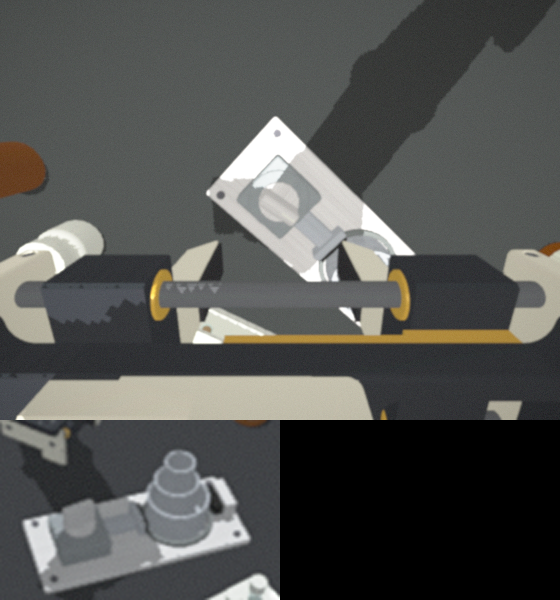

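The nest of three looks upright. In the wrist view the thumbscrew bar is a diagonal strip around (280,207). I'll measure its edges with the line detector.

```bash
python3 - <<'E'
from h import *
import pickle
w=pickle.load(open('w6.pkl','rb'))
g=cv2.cvtColor(w[0],cv2.COLOR_RGB2GRAY)[170:245,235:340]
g=cv2.resize(g,None,fx=3,fy=3,interpolation=2)
L=cv2.createLineSegmentDetector().detect(g)[0][:,0]
for l in L:
    q=l/3+[235,170,235,170]; n=np.hypot(*(q[:2]-q[2:]))
    if n<9: continue
    a=ray(w[1],w[2],*q[:2],.086);b=ray(w[1],w[2],*q[2:],.086)
    d=b-a; print(q.round(1),round(n,1),a[:2].round(4),b[:2].round(4),round(np.degrees(np.arctan2(d[1],d[0]))%180,1))
E
```

```text
[340.2 179.8 330.  169.6] 14.4 [0.4905 0.08  ] [0.4888 0.0662] 82.8
[234.5 218.6 265.5 245.1] 40.8 [0.5817 0.0219] [0.5865 0.0627] 83.3
[246.  179.3 255.6 178.3] 9.7 [0.5429 0.0087] [0.5368 0.0155] 132.4
[255.1 177.6 261.5 170.2] 9.8 [0.5366 0.0146] [0.5273 0.0154] 175.0
[275.3 182.4 283.4 172.6] 12.7 [0.5289 0.0325] [0.5169 0.0331] 177.3
[261.6 186.7 272.  189.6] 10.9 [0.54   0.0246] [0.5364 0.0342] 110.7
[296.4 169.8 321.2 194.2] 34.8 [0.5077 0.0413] [0.5121 0.0745] 82.4
[237.5 195.4 251.7 180. ] 20.9 [0.5606 0.0111] [0.5403 0.0134] 173.6
[264.  170.1 259.1 177.8] 9.1 [0.5259 0.0172] [0.5345 0.0177] 3.6
[322.2 198.4 309.3 210.6] 17.7 [0.5147 0.0778] [0.5316 0.0756] 172.3
[235.2 178.7 246.  178.7] 10.8 [5.486e-01 3.000e-04] [0.5425 0.0084] 126.9
[259.1 208.7 265.8 217.5] 11.1 [0.5591 0.0353] [0.5625 0.0458] 72.1
[293.4 226.7 280.7 239. ] 17.7 [0.5541 0.0733] [0.572 0.071] 172.8
[298.4 209.4 298.8 198.1] 11.3 [0.537  0.0663] [0.5278 0.0597] 35.7
[278.8 238.7 237.1 202. ] 55.5 [0.5729 0.0693] [0.5663 0.0145] 83.1
[272.7 221.2 283.5 221.9] 10.8 [0.5616 0.0535] [0.5558 0.0624] 122.7
[293.  224.7 299.2 217.1] 9.8 [0.5526 0.0716] [0.5428 0.0718] 179.2
[310.8 211.7 330.8 230.5] 27.4 [0.5316 0.0774] [0.5351 0.1054] 82.9
```

```bash
python3 - <<'E'
from h import *
import pickle
w=pickle.load(open('w6.pkl','rb'))
c=w[0][165:250,230:340]
c=cv2.resize(c,None,fx=7,fy=7,interpolation=2)
l=cv2.cvtColor(c,cv2.COLOR_RGB2GRAY); l=cv2.createCLAHE(4,(3,3)).apply(l)
cv2.imwrite('pics/w6d.png',l)
E
```

```text
(no output)
```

View pics/w6d.png

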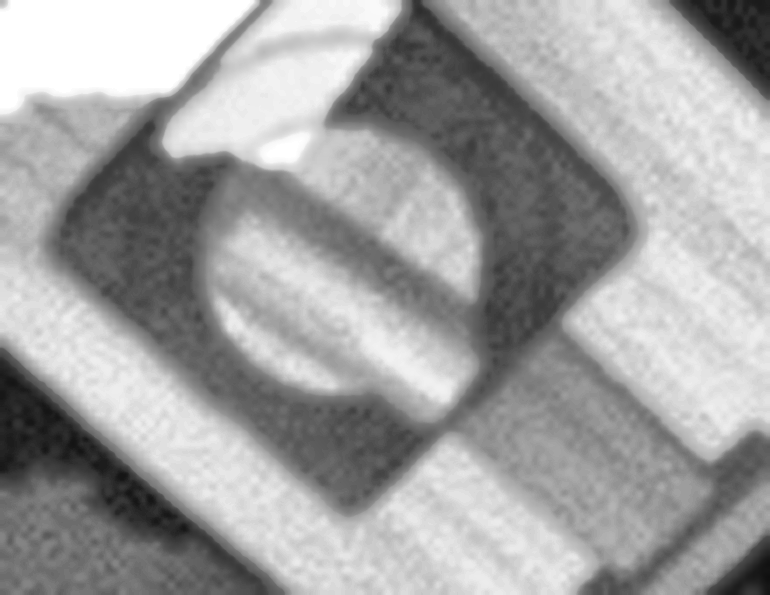

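The last crop shows the bar's bright top face with corners at about (245,200), (480,360), (435,420) and (210,265).

```bash
python3 - <<'E'
from h import *
import pickle
w=pickle.load(open('w6.pkl','rb'))
P=[ray(w[1],w[2],u/7+230,v/7+165,.086)[:2] for u,v in [(245,200),(480,360),(435,420),(210,265)]]
for i in range(4):
    d=P[(i+1)%4]-P[i]; print(P[i].round(4),np.hypot(*d).round(4),np.degrees(np.arctan2(d[1],d[0])).round(1))
print(np.mean(P,0))
E
```

```text
[0.5435 0.0311] 0.0397 91.4
[0.5426 0.0708] 0.0108 1.9
[0.5534 0.0712] 0.0386 -89.3
[0.5538 0.0326] 0.0104 -171.6
[0.54831888 0.05144777]
```

Emit:
drive_tool([
  [0, 0, -1.7, 0.1, 0.02, 0, 0.6],
  [0, 0, -3.4, 0.1, 0.02, 0, 0.6],
  [0, 0, -5.1, 0.1, 0.02, 0, 0.6],
  [0, 0, -6.8, 0.1, 0.02, 0, 0.6],
  [0, 0, -8.4, 0.1, 0.02, 0, 0.6],
])

```text
clock: 13.4
position: [0.548, 0.0523, 0.1967]
ee_rot: [-0.161, -3.137, 0.0]
force: [-0.6, 1.1, 0.1]
width: 0.597
gripper_force: 0.0
```

Emit:
drive_tool([
  [0, 0, -1.7, 0, 0, 0, 0.6],
  [0, 0, -3.4, 0, 0, 0, 0.6],
  [0, 0, -5.1, 0, 0, 0, 0.6],
  [0, 0, -6.8, 0, 0, 0, 0.6],
  [0, 0, -8.4, 0, 0, 0, 0.6],
])

```text
clock: 13.9
position: [0.548, 0.0524, 0.1967]
ee_rot: [1.274, 2.872, -0.0]
force: [0.7, 0.4, 0.4]
width: 0.599
gripper_force: 0.0
```

Emit:
drive_tool([
  [0, 0, -1.7, 0, 0, -0.4, 0.6],
  [0, 0, -3.4, 0, 0, -0.8, 0.6],
  [0, 0, -5.1, 0, 0, -1.2, 0.6],
  [0, 0, -6.8, 0, 0, -1.6, 0.6],
  [0, 0, -8.3, 0, 0, -2, 0.6],
])

```text
clock: 14.4
position: [0.5481, 0.0525, 0.1162]
ee_rot: [2.208, 2.234, 0.0]
force: [0.5, 0.2, -0.4]
width: 0.601
gripper_force: 0.0
```

```bash
python3 - <<'E'
from h import *
s=arm.observe(); r=R(s['ee_rot']); print(s['position'],s['joints'].round(2),r.round(3),s['force'],s['ft_torque'])
E
```

```text
[0.54808278 0.05250666 0.11617148] [-0.73  0.52  0.77  1.93 -0.47  0.87  0.29] [[-0.012  1.     0.   ]
 [ 1.     0.012 -0.   ]
 [-0.     0.    -1.   ]] [ 0.46542476  0.15826187 -0.37656484] [-0.09325363  0.03574778  0.0430239 ]
```

Emit:
drive_tool([
  [0, 0, 0, 0, 0, -0.5, 0.6],
  [0, 0, 0, 0, 0, -1, 0.6],
  [0, 0, 0, 0, 0, -1.35, 0.6],
  [0, 0, 0, 0, 0, -1.35, 0.6],
], force=20)

```text
clock: 14.8
position: [0.5469, 0.0522, 0.0612]
ee_rot: [-2.2, -2.241, 0.004]
force: [0.2, 0.5, 0.1]
width: 0.599
gripper_force: 0.0
```

Emit:
drive_tool([
  [0, 0, 0, 0, 0, 0, 0.1],
  [0, 0, 0, 0, 0, 0, 0.1],
  [0, 0, 0, 0, 0, 0, 0.1],
  [0, 0, 0, 0, 0, 0, 0.1],
  [0, 0, 0, 0, 0, 0, 0.1],
])

```text
clock: 15.3
position: [0.5482, 0.0521, 0.0631]
ee_rot: [2.2, 2.242, 0.001]
force: [0.2, 0.2, 0.4]
width: 0.215
gripper_force: 0.0
```

Emit:
drive_tool([
  [0, 0, 0, 0, 0, 0, 0.1],
  [0, 0, 0, 0, 0, 0, 0.1],
  [0, 0, 0, 0, 0, 0, 0.1],
])

```text
clock: 15.6
position: [0.5489, 0.0521, 0.0631]
ee_rot: [2.199, 2.242, 0.002]
force: [4.1, -0.0, 0.2]
width: 0.153
gripper_force: 20.0
```

```bash
python3 - <<'E'
from h import *
s=arm.observe(); r=R(s['ee_rot']); print(s['position'],s['joints'].round(2),np.degrees(np.arctan2(r[1,1],r[0,1])),s['force'],s['ft_torque'],s['width'])
E
```

```text
[0.54892648 0.05206236 0.06306078] [-0.68  0.59  0.7   1.97 -0.54  0.77  0.36] 1.1098719977196625 [ 4.08861612 -0.00439669  0.23923962] [-0.0418826  -0.75442392  0.05111745] 0.15271830114978024
```

Emit:
drive_tool([
  [0, 0, -1.2, 0.02, 0, 0, 0.1],
  [0, 0, -2.4, 0.02, 0, 0, 0.1],
  [0, 0, -3.6, 0.02, 0, 0, 0.1],
  [0, 0, -4.8, 0.02, 0, 0, 0.1],
  [0, 0, -6, 0.02, 0, 0, 0.1],
])

```text
clock: 16.1
position: [0.5486, 0.0522, 0.063]
ee_rot: [-2.708, -1.591, 0.0]
force: [-0.3, 1.5, 4.9]
width: 0.15
gripper_force: 20.0
```

Emit:
drive_tool([
  [0, 0, -1.2, 0, 0, 0, 0.1],
  [0, 0, -2.4, 0, 0, 0, 0.1],
  [0, 0, -3.6, 0, 0, 0, 0.1],
  [0, 0, -4.8, 0, 0, 0, 0.1],
  [0, 0, -5.6, 0, 0, 0, 0.1],
])

```text
clock: 16.6
position: [0.5483, 0.0525, 0.063]
ee_rot: [-3.012, -0.889, 0.001]
force: [-2.1, 1.1, 7.3]
width: 0.149
gripper_force: 20.0
```

```bash
cat > st.py <<'E'
from h import *
s=arm.observe(); r=R(s['ee_rot']); print(s['position'],s['joints'].round(2),'yaw',np.degrees(np.arctan2(r[1,1],r[0,1])).round(2),s['force'].round(1),s['ft_torque'].round(3),s['width'])
E
python3 st.py
```

```text
[0.548277   0.05249306 0.06303336] [-0.83  0.71  0.98  1.98 -0.77  0.88 -0.43] yaw -57.12 [-2.1  1.1  7.3] [0.287 0.613 0.142] 0.1493795010297206
```

Emit:
drive_tool([
  [0, 0, -1, 0, 0, 0, 0.1],
  [0, 0, -2, 0, 0, 0, 0.1],
  [0, 0, -2, 0, 0, 0, 0.1],
])

```text
clock: 16.9
position: [0.5482, 0.0526, 0.063]
ee_rot: [-3.077, -0.624, 0.002]
force: [-3.4, 1.7, 9.0]
width: 0.158
gripper_force: 20.0
```

```bash
python3 st.py
```

```text
[0.54819229 0.05261505 0.06300783] [-0.85  0.73  1.02  1.98 -0.81  0.91 -0.57] yaw -67.07 [-3.4  1.7  9. ] [ 0.471  0.793 -0.118] 0.15828177211582511
```

Emit:
drive_tool([
  [0, 0, -1, 0, 0, 0, 0.1],
  [0, 0, -2, 0, 0, 0, 0.1],
  [0, 0, -2, 0, 0, 0, 0.1],
])

```text
clock: 17.2
position: [0.5481, 0.0527, 0.063]
ee_rot: [-3.12, -0.353, 0.002]
force: [-3.2, 3.2, 9.5]
width: 0.154
gripper_force: 20.0
```

```bash
python3 st.py
```

```text
[0.54814843 0.05273803 0.06301273] [-0.87  0.75  1.06  1.98 -0.84  0.93 -0.71] yaw -77.07 [-3.2  3.2  9.5] [ 0.594  0.824 -0.088] 0.15365395525500847
```

Emit:
drive_tool([
  [0, 0, -1, 0, 0, 0, 0.1],
  [0, 0, -2, 0, 0, 0, 0.1],
  [0, 0, -2, 0, 0, 0, 0.1],
])

```text
clock: 17.5
position: [0.5482, 0.0529, 0.063]
ee_rot: [-3.139, -0.08, 0.002]
force: [-3.6, 2.8, 10.4]
width: 0.152
gripper_force: 20.0
```

```bash
python3 st.py
```

```text
[0.54816065 0.05289956 0.06301395] [-0.89  0.78  1.11  1.98 -0.88  0.96 -0.85] yaw -87.06 [-3.6  2.8 10.4] [ 0.753  0.863 -0.05 ] 0.15170254055670607
```

Emit:
drive_tool([
  [0, 0, -1, 0, 0, 0, 0.1],
  [0, 0, -2, 0, 0, 0, 0.1],
  [0, 0, -2, 0, 0, 0, 0.1],
])

```text
clock: 17.8
position: [0.5481, 0.053, 0.063]
ee_rot: [-3.134, 0.193, 0.003]
force: [-3.4, 4.0, 9.6]
width: 0.155
gripper_force: 20.0
```

```bash
python3 st.py
```

```text
[0.54814691 0.05304047 0.06299908] [-0.91  0.81  1.15  1.98 -0.91  0.99 -0.99] yaw -97.05 [-3.4  4.   9.6] [ 0.888  0.811 -0.062] 0.15518707524207145
```

Emit:
drive_tool([
  [0, 0, -1, -0.02, 0.02, 0, 0.1],
  [0, 0, -2, -0.02, 0.02, 0, 0.1],
  [0, 0, -2, -0.02, 0.02, 0, 0.1],
])

```text
clock: 18.1
position: [0.5482, 0.0532, 0.0631]
ee_rot: [-3.106, 0.466, 0.0]
force: [-0.4, 0.9, 5.8]
width: 0.149
gripper_force: 20.0
```

```bash
python3 st.py
```

```text
[0.54816147 0.05321823 0.06305044] [-0.92  0.84  1.19  1.99 -0.94  1.02 -1.14] yaw -107.05 [-0.4  0.9  5.8] [ 0.443  0.153 -0.122] 0.14853805878251988
```

Emit:
drive_tool([
  [0, 0, -1, 0, 0, 0, 0.1],
  [0, 0, -2, 0, 0, 0, 0.1],
  [0, 0, -2, 0, 0, 0, 0.1],
])

```text
clock: 18.4
position: [0.5482, 0.0534, 0.063]
ee_rot: [-3.054, 0.734, 0.0]
force: [-0.7, 3.0, 6.0]
width: 0.149
gripper_force: 20.0
```

```bash
python3 st.py
```

```text
[0.54820012 0.05336724 0.06303083] [-0.93  0.86  1.22  1.99 -0.97  1.05 -1.29] yaw -117.04 [-0.7  3.   6. ] [ 0.59   0.119 -0.156] 0.14917467411637128
```

Emit:
drive_tool([
  [0, 0, -1, 0, 0.01, 0, 0.1],
  [0, 0, -1.5, 0, 0.01, 0, 0.1],
  [0, 0, -1.5, 0, 0.01, 0, 0.1],
])

```text
clock: 18.7
position: [0.5482, 0.0535, 0.0631]
ee_rot: [-3.0, 0.931, -0.0]
force: [0.2, 2.1, 4.3]
width: 0.15
gripper_force: 20.0
```

```bash
python3 st.py
```

```text
[0.54824765 0.05346706 0.06305261] [-0.94  0.87  1.24  1.99 -0.98  1.06 -1.4 ] yaw -124.47 [0.2 2.1 4.3] [ 0.341 -0.025 -0.063] 0.15011119136190834
```

Emit:
drive_tool([
  [0, 0, -1, 0, 0, 0, 0.1],
  [0, 0, -1.5, 0, 0, 0, 0.1],
  [0, 0, -1.5, 0, 0, 0, 0.1],
])

```text
clock: 19.0
position: [0.5483, 0.0535, 0.0631]
ee_rot: [-2.933, 1.124, -0.0]
force: [0.8, 1.0, 4.2]
width: 0.152
gripper_force: 20.0
```

```bash
python3 st.py
```

```text
[0.54832662 0.05354592 0.06308692] [-0.95  0.89  1.25  1.99 -0.99  1.07 -1.52] yaw -131.96 [0.8 1.  4.2] [ 0.381 -0.078 -0.046] 0.15168011181179358
```

Emit:
drive_tool([
  [0, 0, -1, 0, 0, 0, 0.1],
  [0, 0, -1.5, 0, 0, 0, 0.1],
  [0, 0, -1.5, 0, 0, 0, 0.1],
])

```text
clock: 19.3
position: [0.5484, 0.0536, 0.0631]
ee_rot: [-2.853, 1.313, -0.0]
force: [2.0, 1.1, 5.8]
width: 0.149
gripper_force: 20.0
```

```bash
python3 st.py
```

```text
[0.5484369  0.05360886 0.06308241] [-0.95  0.89  1.27  1.99 -1.    1.08 -1.65] yaw -139.44 [2.  1.1 5.8] [ 0.474 -0.185 -0.137] 0.14924245545577747
```

Emit:
drive_tool([
  [0, 0, -1, 0, 0, 0, 0.1],
  [0, 0, -1, 0, 0, 0, 0.1],
  [0, 0, -1, 0, 0, 0, 0.1],
])

```text
clock: 19.6
position: [0.5485, 0.0537, 0.0631]
ee_rot: [-2.794, 1.434, -0.0]
force: [1.8, 1.8, 5.0]
width: 0.152
gripper_force: 20.0
```

```bash
python3 st.py
```

```text
[0.54845431 0.05365979 0.06305886] [-0.95  0.9   1.27  1.99 -1.01  1.09 -1.73] yaw -144.33 [1.8 1.8 5. ] [ 0.497 -0.249 -0.098] 0.1517302008845298
```

Emit:
drive_tool([
  [0, 0, -0.5, 0, 0, 0, 0.1],
  [0, 0, -1, 0, 0, 0, 0.1],
  [0, 0, -1, 0, 0, 0, 0.1],
])

```text
clock: 19.9
position: [0.5484, 0.0538, 0.0631]
ee_rot: [-2.729, 1.555, 0.0]
force: [1.3, 2.1, 5.4]
width: 0.156
gripper_force: 20.8
```

```bash
python3 st.py
```

```text
[0.54839541 0.05378472 0.06306661] [-0.95  0.9   1.28  1.99 -1.01  1.09 -1.81] yaw -149.34 [1.3 2.1 5.4] [ 0.457 -0.152  0.484] 0.15609849928903752
```

Emit:
drive_tool([
  [0, 0, -0.5, 0, 0, 0, 0.1],
  [0, 0, -1, 0, 0, 0, 0.1],
  [0, 0, -1, 0, 0, 0, 0.1],
])

```text
clock: 20.2
position: [0.5483, 0.054, 0.063]
ee_rot: [-2.659, 1.672, 0.001]
force: [1.1, 1.8, 6.0]
width: 0.175
gripper_force: 22.0
```

```bash
python3 st.py
```

```text
[0.54825661 0.05397032 0.06300725] [-0.95  0.91  1.28  1.99 -1.01  1.1  -1.9 ] yaw -154.32 [1.1 1.8 6. ] [ 0.624 -0.095  0.55 ] 0.17541610489384465
```

Between yaw -147 and -150 the torque jumped to 0.5 N m and the fingers started to spread, so the stop is at about -148°. I'll back off 90°, to yaw -58°.

Emit:
drive_tool([
  [0, 0, 1.2, 0, 0, 0, 0.1],
  [0, 0, 2.4, 0, 0, 0, 0.1],
  [0, 0, 3.6, 0, 0, 0, 0.1],
  [0, 0, 4.8, 0, 0, 0, 0.1],
  [0, 0, 6, 0, 0, 0, 0.1],
])

```text
clock: 20.7
position: [0.5484, 0.0534, 0.063]
ee_rot: [-3.003, 0.921, -0.001]
force: [1.3, -0.4, 3.4]
width: 0.152
gripper_force: 20.0
```

Emit:
drive_tool([
  [0, 0, 1.3, 0, 0, 0, 0.1],
  [0, 0, 2.6, 0, 0, 0, 0.1],
  [0, 0, 4, 0, 0, 0, 0.1],
  [0, 0, 5.3, 0, 0, 0, 0.1],
  [0, 0, 6.6, 0, 0, 0, 0.1],
])

```text
clock: 21.2
position: [0.5483, 0.053, 0.063]
ee_rot: [3.141, -0.03, 0.001]
force: [0.9, -1.6, 2.6]
width: 0.152
gripper_force: 20.0
```

Emit:
drive_tool([
  [0, 0, 1.3, 0, -0.02, 0, 0.1],
  [0, 0, 2.6, 0, -0.02, 0, 0.1],
  [0, 0, 4, 0, -0.02, 0, 0.1],
  [0, 0, 5.3, 0, -0.02, 0, 0.1],
  [0, 0, 6.6, 0, -0.02, 0, 0.1],
])

```text
clock: 21.7
position: [0.5484, 0.0526, 0.063]
ee_rot: [-3.02, -0.864, -0.001]
force: [2.3, 1.0, 1.3]
width: 0.147
gripper_force: 20.0
```

Emit:
drive_tool([
  [0, 0, 0, 0, 0, 0, 0.1],
  [0, 0, 0, 0, 0, 0, 0.1],
])

```text
clock: 21.9
position: [0.5484, 0.0526, 0.063]
ee_rot: [-3.024, -0.852, -0.001]
force: [1.0, 0.9, 4.4]
width: 0.152
gripper_force: 19.9
```

```bash
python3 st.py
```

```text
[0.54838568 0.05258598 0.06301684] [-0.79  0.66  0.89  1.98 -0.7   0.84 -0.53] yaw -58.54 [1.  0.9 4.4] [ 0.232 -0.274  0.07 ] 0.15181768836080944
```

```bash
python3 - <<'E'
from h import *
a=shot('scene')[0]
z=cv2.resize(a[160:250,240:380],(280,180),interpolation=2)
o=cv2.imread('pics/w6c.png')[420:,:280,::-1]
f=lambda x:cv2.GaussianBlur(cv2.cvtColor(np.ascontiguousarray(x),cv2.COLOR_RGB2GRAY),(0,0),2)[25:130,140:215].astype(np.float32)
print(cv2.phaseCorrelate(f(o),f(z),cv2.createHanningWindow((75,105),cv2.CV_32F)))
print(arm.sign_off())
E
```

```text
((0.5460181087224996, -0.16103808263135733), 1.1207128143310547)
the job is handed in; nothing more can be done
None
```

I handed the job in at about 22 s: all three pots are nested upright, the screw was seated, then backed off about 90° from the stop (the stop angle was inferred from torque and finger spread), and the gripper is still holding it.

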